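# Fit the cell in the circuit board's spring holder

## Task

Fit the large cell (as thick as the short one, as long as the thin one) from the tray into the holder on the clamped circuit board, the way it is done by hand: flat end down first against the spring contact and push the spring back, then press the button end down until the clip has snapped over it and the cell lies fully home. Use moderate force only, so that neither contacts nor clip are bent, and leave the other cells and everything else on the bench where they are.

Things in the scene. Friction and masses are not known exactly. Their poses are not given: they have to be found in the camera images.
- cell: The cell to fit: dark grey cylinder 26 mm across, can 65 mm long, about 90 g, with a steel button (10 mm across, 2 mm high) in the middle of one end. It lies in one of the tray's three cradles, its axis 20 mm above the bench. Origin: the middle of the can, on its axis. x runs along the axis towards the button end.
- cell_button (a point): middle of the button's tip: 34.5 mm from the cell's origin along its +x
- cell_flat (a point): centre of the cell's flat end: 32.5 mm from the cell's origin along its -x
- board: Green circuit board 136 x 104 mm (x, y), clamped level between two blue uprights (at x = +-79 mm, 63 mm high) of a black board holder; fixed. Origin on the bench under its centre, z up; board top at z = 42 mm. Low parts (to 12 mm) stand along its long edges, |y| over 38 mm. On its centre line, along x, sits a black open-topped cell holder, spring end at -x, clip and fixed contact at +x.
- holder_home (a point): Drawn place of the home cell's middle (board x = 0, z = 59 mm). The holder is hand-soldered: all of it sits up to 3 mm off along the board's x, either way, which this and the next three points do not show; y and z are true. 45-degree ribs at x = -31 to -12 and 22 to 31 mm carry and centre the cell; floor z = 45; side walls |y| = 16 to 18: z to 60 for x < -30, to 56 for x > 20, none between.
- spring_face (a point): Drawn centre of the free spring contact's face, x = -27.5 mm: a steel disc 16 mm across on a coil spring, pushed back along -x: 3 N to start, 1 N more per mm, solid after 10 mm. A home cell holds it 5 mm in; with the cell tilted 15 to 30 degrees the flat end's upper edge leads and the disc must go 7 to 8 mm in for the button end to pass the fixed contact. Pushing over 20 N bends it.
- button_contact (a point): Drawn centre of the fixed contact for the button, x = +34.5 mm: an upright steel plate 18 mm wide, top at z = 65 mm, with a lip above it flaring outward to z = 68 mm. The spring throws the cell forward if it is let go before the button end bears on this plate.
- clip (a point): Drawn middle of the clip's neck (x = 26.5, z = 66 mm; 8 mm long in x): two steel leaf springs either side of the cell, flared tips at z = 69 mm, y = +-15 mm. With the flat end down and the spring pushed in, the cell comes to rest on them tilted 12 to 15 degrees; pressed down there from above (8 to 14 N; 25 at most) it spreads them and snaps home, its top then at z = 72 mm.
- tray: Off-white tray, 90 x 184 mm, 10 mm high, fixed; three cradles side by side 57 mm apart (y = -57, 0, +57 mm), each with a cell lying along the tray's x, buttons to +x; which cell lies in which cradle varies. Origin under its centre. Between the cradles and under the middles of the cells the tray's deck is 4 mm above the bench.
- thin_cell: bystander: the thin cell in the tray, 18 mm across, 65 mm long plus button; origin at its middle, on its axis
- short_cell: bystander: the short cell in the tray, 26 mm across, 50 mm long plus button; origin at its middle, on its axis
- solder_spool: bystander: spool of solder standing on end, 54 mm across, 42 mm high; origin under its centre
- desolder_pump: bystander: desoldering pump lying on the bench, 190 mm long, 20 mm thick; origin under its middle
- cutters: bystander: small side cutters lying flat, about 115 x 65 mm, 12 mm high; origin at the pivot, on the bench
- screwdriver: bystander: screwdriver lying on the bench, 160 mm long
- flux_jar: bystander: amber flux jar, 44 mm across, 45 mm high; origin under its centre
- tip_cleaner: bystander: black cup with brass wool, 72 mm across, 46 mm high; origin under its centre
Things that resemble listed ones, but are neither listed nor needed, are in the scene too. Leave any orange or pink look-alike of the cell alone.

How it is judged:
By the outcome, as a careful person would: the job done as asked, in the order asked, and still so for the second after the job is handed in, with the robot touching nothing.
It also fails if it takes over 72 s, if anything falls off the work surface, if the arm or the gripper's body presses on something with over 40 N, if the wrist force passes 120 N, or if a joint passes its speed limit or range.

## Robot

A 6-joint arm with a two-finger parallel gripper is mounted at the origin on the work surface. World frame = base frame: x ahead of the robot, y to its left, z up, the work surface at z = 0. Lengths are in mm, angles in rad, forces in N, time in s.
With the tool pointing down it reaches from about 350 to 875 mm from the base axis. Payload 4.2 kg.
Tool frame: the origin (TCP) lies on the centre line of the jaws, within the pads' length; the fingertips stand 25 mm ahead of it and the grasp point (between the pads) lies 6 mm ahead of it; z points along the fingers, y is the direction in which the jaws open and shut (so a half turn about z gives the same grasp; the last joint's range is limited). The gripper opens to 87 mm and grips with 3 to 60 N. Pads are 19 mm wide; open, the fingers measure 117 mm over their backs; the gripper's body (75 mm by 190 mm) begins 51 mm behind the grasp point.
Start: joints at [1.468, 0.385, 0.008, 0, -1.194, -0.259], TCP at [221.191, 584.529, 247.55] pointing down, gripper open.
Joint ranges: [-3.14, 3.14], [-1.21, 2.06], [-1.07, 1.41], [-3.16, 2.05], [-2.99, -0.16], [-3.1, 3.1]. Speed limits (rad/s): [2.79, 2.79, 3.14, 3.14, 3.14, 3.14].

## Interface

Orientations are given as a unit quaternion [w, x, y, z].
In Python, from plant import telemetry, vision, job, find_in, outline_of, pinpoint gives the robot as it stands. The module is installed in compiled form; this text tells all that it offers.
- The arm moves only by the shell command python3 -m pendant 'ROWS' [OPENING] [FORCE]. ROWS is JSON, one flat list of numbers, 6 for each row, row after row: the shift along the tool's x, y, z in m, then the turn, a rotation vector about the tool's x, y, z in degrees. In form: [tx, ty, tz, rx, ry, rz, tx, ty, tz, rx, ry, rz, ...]. A call has 1 to 5 rows; each row is the pose to reach, as a shift and turn from the pose commanded when the call began, along the tool's axes at that moment; what a row does not reach only later rows make up. A row lasts 1/10 s, in which the tool goes at most 50 mm and 8.59 degrees, less where a joint would pass 70% of its speed; a pose out of reach is approached as far as the arm can. A call with a gripper value outside its range is refused whole. OPENING is the finger opening in m, from 0 to 0.087, set as the call begins (- or left out, the last holds). The fingers move at their own pace and stop on an object; FORCE is the grip in N (left out, the last holds). Time passes only in rows, so rows that repeat a pose let the fingers close. It gives the time, the measured TCP pose, the force and the opening at its end, in the units of the state.
- telemetry.observe(): the state, without advancing time (a new reading comes with each control period).
- vision.grab_frame(name): name is "scene" or "top" or "wrist"; returns (picture, depth): 420x560x3 uint8, red, green, blue; 420x560 float32, mm along the optical axis (not along the pixel's ray), 0 where there is no reading.
- vision.calibration(name): a dict with "mtx" (3x3 intrinsics, pixels), "position" and "rotation" of the camera in the world; the wrist camera has in their place "mount" (4x4, takes a point from camera to tool coordinates, whose origin is the TCP and whose axes are the flange's). Camera axes: x right, y up, looking along -z (the intrinsics and any distortion apply to the point x, -y, -z); pixel columns grow to the right and rows downward; lengths in mm; the calibration is good to about 2 mm. A picture is of the moment at which its call begins: read the wrist's pose just before it. calibration takes no time and is no camera call.
- job.hand_in(): hands the job in, once; it reports no verdict.
Trained networks look in the newest picture that a camera, given by its name, has taken for a name from the list of things; names that differ only in an ending like _2 or _b are one class to them, and where a whole thing is asked for, a point or a joint stands for the part that bears it (a point fixed in the world has none). Each returns a list of dicts, best first, with "conf" (0 to 1); they miss things now and then, are a little off and sometimes report something else, mostly with a low value. They report only what shows in the picture. A call takes as long as a camera call. They do not tell look-alikes from the thing itself.
- find_in(query, camera): "bbox" ([left, top, right, bottom] in pixels, round what is visible of it).
- outline_of(query, camera): "pixels" (420x560 bool, what is visible of it) and "bbox" ([left, top, right, bottom] in pixels, round what is visible of it).
- pinpoint(query, camera): "centre" ([column, row] in pixels: a listed point, or the origin of a listed thing).
The state is a dict: "t": time; "joint_positions": joint angles; "qvel": joint speeds; "effort": joint torques, N m; "position": TCP position; "ee_rot": TCP orientation; "wrist_force": force on the tool from outside, world axes, zero at the start; "torque": the same for the moment, N m; "opening": finger opening in mm.
Only numpy, scipy, OpenCV 4.12 (cv2) and the standard library are available. Lean on these libraries where they do the work, as an engineer would, in place of code of your own. Each camera call takes 0.05 s, during which the arm holds its last target. There are 200 camera calls.

## Working session

There is one attempt and no reset: what is moved stays moved. The work goes in short steps, Python scripts to look and compute and a shell command to move; the robot and the scene stay as the last step left them, time stands still between calls to the robot, and variables do not carry over. Pictures are saved under pics/ and viewed, about 8 in all and at most 12, crops included, and the job is handed in when it is done.

```bash
mkdir -p pics; ls
cat > h.py <<'E'
import numpy as np, cv2
from scipy.spatial.transform import Rotation as R
from plant import telemetry, vision, job, find_in, outline_of, pinpoint
def q2R(q): return R.from_quat([q[1],q[2],q[3],q[0]]).as_matrix()
def cam(name):
    s=telemetry.observe(); c=vision.calibration(name)
    if name=="wrist":
        M=np.array(c["mount"]); T=np.eye(4); T[:3,:3]=q2R(s["ee_rot"]); T[:3,3]=s["position"]; W=T@M
        return np.array(c["mtx"]),W[:3,3],W[:3,:3]
    r=np.array(c["rotation"]); 
    if r.size==4: r=q2R(r.ravel())
    return np.array(c["mtx"]),np.array(c["position"]),r
def ray(K,P,Rm,uv):
    d=np.array([(uv[0]-K[0,2])/K[0,0],-(uv[1]-K[1,2])/K[1,1],-1.]); return P,Rm@d
def onz(C,uv,z):
    P,d=ray(*C,uv); return P+d*(z-P[2])/d[2]
def at(C,uv,dep):
    P,d=ray(*C,uv); return P+d*dep
def px(C,p):
    K,P,Rm=C; c=Rm.T@(np.array(p)-P); return K[0,2]-K[0,0]*c[0]/c[2],K[1,2]+K[1,1]*c[1]/c[2]
E
python3 - <<'E'
from h import *
print(telemetry.observe())
for n in("top","scene","wrist"):
    print(n,{k:(np.round(v,3).tolist() if k!='x' else v) for k,v in vision.calibration(n).items()})
    C=cam(n); im,d=vision.grab_frame(n); cv2.imwrite(f"pics/{n}0.png",im[:,:,::-1])
    for q in ("cell","cell_button","cell_flat","thin_cell","short_cell","tray","board","holder_home"):
        r=pinpoint(q,n)[:2]
        print(q,[(np.round(x["centre"],1).tolist(),round(x["conf"],2),np.round(onz(C,x["centre"],59 if 'home' in q else 20 if 'cell' in q else 0),1).tolist()) for x in r])
E
```

```text
pics
{'t': 0.0, 'joint_positions': array([ 1.46757498e+00,  3.85566863e-01,  6.63374972e-03, -4.81914105e-04,
       -1.19401711e+00, -2.58582077e-01]), 'qvel': array([-3.91748341e-04, -1.18856447e-03, -5.81812427e-04,  1.65219602e-03,
       -4.07125105e-05,  1.96424198e-03]), 'effort': array([-1.02629660e-03, -3.90660810e+01,  1.87400919e+01,  4.21975359e+00,
        1.09536221e-02, -2.03362583e-04]), 'position': array([221.02736633, 584.02711391, 246.45896881]), 'ee_rot': array([ 1.09108161e-03,  9.83665267e-01, -1.80003980e-01, -1.39710290e-04]), 'wrist_force': array([ 0.03254016, -0.080301  ,  1.13539522]), 'torque': array([-0.0196003 , -0.02445421,  0.04516209]), 'opening': 87.12490965056196}
top {'mtx': [[457.785, 0.0, 268.558], [0.0, 457.785, 209.066], [0.0, 0.0, 1.0]], 'position': [359.854, 10.652, 1292.019], 'rotation': [-0.698, -0.046, 0.052, 0.713]}
cell [([217.0, 274.3], 0.72, [357.8, 143.8, 20.0]), ([208.5, 213.9], 0.69, [525.7, 166.4, 20.0])]
cell_button [([209.1, 199.8], 0.75, [565.7, 164.5, 20.0]), ([211.4, 177.8], 0.59, [628.6, 157.7, 20.0])]
cell_flat [([210.7, 280
[... 804 characters left out ...]
69, [526.6, 313.2, 20.0]), ([347.7, 238.7], 0.63, [501.4, 182.4, 20.0])]
thin_cell [([360.1, 259.3], 0.68, [538.0, 236.1, 20.0])]
short_cell [([323.2, 233.5], 0.68, [522.1, 121.8, 20.0])]
tray [([340.1, 252.9], 0.96, [537.7, 182.4, 0.0])]
board [([229.9, 203.4], 0.94, [566.4, -154.0, 0.0]), ([220.8, 194.0], 0.25, [553.9, -197.1, 0.0])]
holder_home [([234.8, 190.9], 0.69, [557.4, -135.4, 59.0])]
wrist {'mtx': [[292.365, 0.0, 283.739], [0.0, 292.365, 213.799], [0.0, 0.0, 1.0]], 'mount': [[-0.001, 0.963, 0.271, 74.202], [1.0, 0.001, -0.0, 0.521], [-0.0, 0.271, -0.963, -137.218], [0.0, 0.0, 0.0, 1.0]]}
cell []
cell_button []
cell_flat []
thin_cell []
short_cell []
tray []
board []
holder_home []
```

Run:
```python
import cv2
a=cv2.imread("pics/top0.png")[140:300,120:400]; b=cv2.imread("pics/scene0.png")[130:330,150:430]
a=cv2.resize(a,None,fx=1.9,fy=1.9,interpolation=cv2.INTER_CUBIC); b=cv2.resize(b,None,fx=1.46,fy=1.46,interpolation=cv2.INTER_CUBIC)
import numpy as np
w=max(a.shape[1],b.shape[1]); p=lambda i:cv2.copyMakeBorder(i,0,0,0,w-i.shape[1],0)
o=np.vstack([p(a),p(b)]); print(o.shape); cv2.imwrite("pics/v1.png",o)
```

```text
(596, 532, 3)
```

View pics/v1.png

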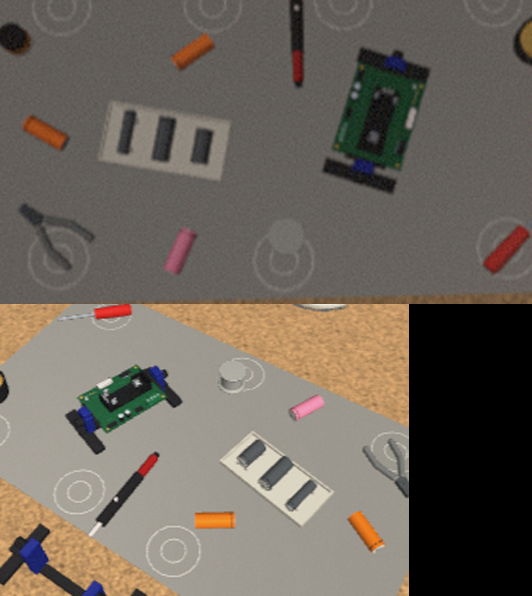

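The top and scene views show the tray near (535,182), with the thin, large and short cells from left to right. The large cell is the middle one, at about (525,167). The board is near (555,-142). I'll move above the tray for a close look.

```bash
cat >> h.py <<'E'
def yawR(deg,tilt=0):  # tool z down, tool x at world yaw; tilt>0 raises tool +x
    a=np.radians(deg); x=np.array([np.cos(a),np.sin(a),0]); z=np.array([0,0,-1.]); y=np.cross(z,x)
    return np.column_stack([x,y,z])@R.from_euler('y',tilt,degrees=True).as_matrix()
def delta(pos,Rt):
    s=telemetry.observe(); R0=q2R(s["ee_rot"]); 
    print("t",round(s["t"],2),"pos",np.round(s["position"],1),"yaw",round(np.degrees(np.arctan2(R0[1,0],R0[0,0])),2),"F",np.round(s["wrist_force"],1),
     "shift mm",np.round(R0.T@(np.array(pos)-s["position"]),1),"turn deg",np.round(np.degrees(R.from_matrix(R0.T@Rt).as_rotvec()),2))
E
A='[0.149,0.094,0.0153,0,0,0,0.149,0.094,0.0153,0,0,0,0.149,0.094,0.0153,0,0,0,0.149,0.094,0.0153,0,0,0]'
python3 -m pendant '[0.149,0.094,0.0153,0,0,0,0.149,0.094,0.0153,0,0,0,0.149,0.094,0.0153,0,0,0,0.149,0.094,0.0153,0,0,0]'
python3 -m pendant '[0.149,0.094,0.0153,0,0,0,0.149,0.094,0.0153,0,0,0,0.149,0.094,0.0153,0,0,0,0.149,0.094,0.0153,0,0,0]'
python3 -m pendant '[0.149,0.094,0.0153,0,0,0,0.149,0.094,0.0153,0,0,0,0.149,0.094,0.0153,0,0,0,0.149,0.094,0.0153,0,0,0,0.149,0.094,0.0153,0,0,0]'
python3 - <<'E'
from h import *
delta([525,167,100],yawR(-12))
C=cam("wrist"); im,d=vision.grab_frame("wrist"); cv2.imwrite("pics/w1.png",im[:,:,::-1]); np.save("w1.npy",d)
for q in ("cell","cell_button","cell_flat"):
    print(q,[(np.round(x["centre"],1).tolist(),round(x["conf"],2),np.round(onz(C,x["centre"],20),1).tolist()) for x in pinpoint(q,"wrist")[:3]])
for o in outline_of("cell","wrist")[:4]:
    m=o["pixels"]; v,u=np.nonzero(m); dd=d[v,u]; ok=dd>0
    P=np.array([at(C,(a,b),e) for a,b,e in zip(u[ok],v[ok],dd[ok])])
    print(o["bbox"],round(o["conf"],2),m.sum(), "med",np.round(np.median(P,0),1),"ztop",np.round(np.percentile(P[:,2],95),1))
    T=P[P[:,2]>np.percentile(P[:,2],95)-6]; c=T[:,:2].mean(0); w,V=np.linalg.eigh(np.cov(T[:,:2].T)); a=V[:,1]*np.sign(V[0,1]); s=(T[:,:2]-c)@a; n=(T[:,:2]-c)@V[:,0]
    lo,hi=np.percentile(s,[1,99]); l2,h2=np.percentile(n,[2,98]); mid=c+a*(lo+hi)/2+V[:,0]*(l2+h2)/2
    print("  yaw",np.degrees(np.arctan2(a[1],a[0])).round(1),"len",(hi-lo).round(1),"wid",(h2-l2).round(1),"mid",mid.round(1))
E
```

```text
t: 1.75
position: [328.5, 440.9, 232.1]
ee_rot: [0.001, 0.984, -0.181, -0.0]
wrist_force: [0.1, 0.2, 0.6]
opening: 87.3
t: 2.15
position: [434.5, 300.4, 216.8]
ee_rot: [0.0, 0.983, -0.181, -0.0]
wrist_force: [-0.3, 0.3, -0.6]
opening: 86.8
t: 2.65
position: [540.8, 159.8, 201.0]
ee_rot: [0.0, 0.983, -0.182, -0.0]
wrist_force: [-1.5, 0.3, -0.8]
opening: 86.9
t 2.65 pos [540.8 159.8 201. ] yaw -21.01 F [-1.5  0.3 -0.8] shift mm [-17.3  -1.2 101. ] turn deg [ 0.06  0.03 -9.01]
cell [([135.5, 250.6], 0.89, [546.7, 342.7, 20.0]), ([269.2, 83.7], 0.87, [658.0, 129.4, 20.0]), ([279.2, 210.8], 0.86, [531.2, 168.1, 20.0])]
cell_button [([105.3, 246.3], 0.96, [564.2, 372.9, 20.0]), ([345.5, 296.3], 0.92, [400.4, 131.6, 20.0]), ([249.8, 108.8], 0.9, [643.1, 156.9, 20.0])]
cell_flat [([164.1, 254.0], 0.96, [530.8, 313.5, 20.0]), ([280.5, 240.9], 0.84, [496.9, 179.8, 20.0]), ([339.3, 336.8], 0.71, [347.3, 157.0, 20.0])]
[101.4, 237.1, 165.5, 267.2] 0.92 1026 med [544.5 333.7  21.5] ztop 26.2
  yaw 72.1 len 63.9 wid 29.8 mid [545.1 344. ]
[257.3, 180.0, 291.9, 243.2] 0.83 1407 med [534.2 170.6  31. ] ztop 33.5
  yaw -10.8 len 64.5 wid 20.3 mid [531.3 171.9]
[329.4, 302.0, 350.4, 329.4] 0.79 515 med [380.7 146.7  24.4] ztop 26.7
  yaw -25.4 len 36.9 wid 20.0 mid [380.6 144.4]
[244.6, 43.4, 298.2, 117.9] 0.55 1866 med [661.7 127.9  24. ] ztop 26.5
  yaw -55.7 len 64.0 wid 20.3 mid [662.2 129.2]
```

View pics/w1.png

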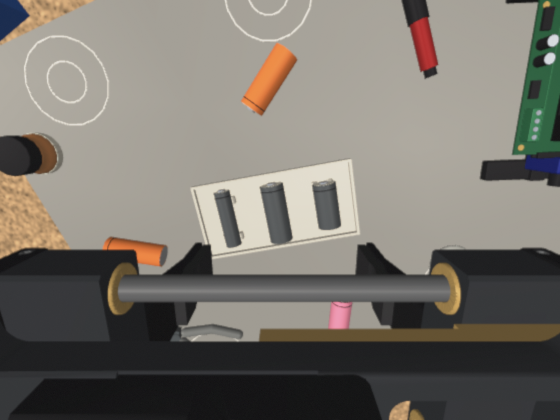

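The wrist picture shows the large cell as the middle one, from (270,185) to (283,240), with its button up-image and yaw about -10.8°. Next I'll go above it with a reduced opening so the fingers miss the neighbours.

Run:
```python
from h import *
delta([531.3,170.5,95],yawR(-10.8))
```

```text
t 2.9 pos [539.  163.5 201.9] yaw -20.64 F [ 0.2  1.1 -0.6] shift mm [ -9.7  -3.8 106.9] turn deg [-0.02 -0.02 -9.84]
```

```bash
python3 -m pendant '[-0.0097,-0.0038,0.04,0,0,-5, -0.0097,-0.0038,0.08,0,0,-9.84, -0.0097,-0.0038,0.0969,0,0,-9.84, -0.0097,-0.0038,0.0969,0,0,-9.84, -0.0097,-0.0038,0.0969,0,0,-9.84]' 0.044
python3 -m pendant '[0,0,0,0,0,0,0,0,0,0,0,0,0,0,0,0,0,0]'
cat >> h.py <<'E'
def fitcell(pred,tag,zc=20):
    C=cam("wrist"); im,d=vision.grab_frame("wrist"); cv2.imwrite(f"pics/{tag}.png",im[:,:,::-1]); np.save(tag+".npy",d)
    v,u=np.mgrid[0:420,0:560]; K,P,Rm=C
    X=P+((np.stack([(u-K[0,2])/K[0,0],-(v-K[1,2])/K[1,1],-np.ones_like(u,float)],-1)@Rm.T)*d[...,None]); X[d<=0]=np.nan
    return C,im,d,X
E
python3 - <<'E'
from h import *
C,im,d,X=fitcell(0,"w2")
delta([531.3,170.5,35],yawR(-10.8))
for q in ("cell","cell_button","cell_flat"):
    print(q,[(np.round(x["centre"],1).tolist(),round(x["conf"],2),np.round(onz(C,x["centre"],20),1).tolist()) for x in pinpoint(q,"wrist")[:3]])
m=(abs(X[...,0]-531)<45)&(abs(X[...,1]-170)<24)&(X[...,2]>24)&(X[...,2]<36); T=X[m]
print(len(T),np.percentile(T[:,2],[50,98]))
c=T[:,:2].mean(0); a=np.array([np.cos(np.radians(-10.8)),np.sin(np.radians(-10.8))]); n=np.array([-a[1],a[0]])
s=(T[:,:2]-c)@a; k=(T[:,:2]-c)@n
for lo in range(-35,36,10):
    g=(s>lo)&(s<lo+10)
    if g.sum()>20: print(lo,g.sum(),np.percentile(k[g],[2,50,98]).round(1), T[g][:,2].max().round(1))
print(c,np.percentile(s,[1,99]))
E
```

```text
t: 3.4
position: [532.0, 170.6, 105.5]
ee_rot: [-0.0, 0.996, -0.094, 0.001]
wrist_force: [0.9, 0.5, 0.4]
opening: 55.2
t: 3.7
position: [532.2, 169.9, 105.9]
ee_rot: [-0.001, 0.995, -0.095, 0.001]
wrist_force: [0.7, -1.1, -0.1]
opening: 44.7
t 3.75 pos [532.  169.8 105.7] yaw -10.89 F [ 0.1  0.2 -0.8] shift mm [-1.  -0.5 70.7] turn deg [-0.07 -0.07 -0.09]
cell [([279.6, 224.7], 0.89, [535.0, 172.3, 20.0]), ([306.8, 41.6], 0.75, [659.8, 128.8, 20.0]), ([70.2, 249.5], 0.64, [546.6, 345.4, 20.0])]
cell_button [([282.9, 188.9], 0.95, [563.1, 164.2, 20.0]), ([31.4, 233.9], 0.94, [565.4, 371.1, 20.0]), ([269.1, 77.1], 0.81, [643.0, 158.5, 20.0])]
cell_flat [([338.4, 1.5], 0.89, [679.1, 104.4, 20.0]), ([111.5, 261.3], 0.64, [530.1, 315.7, 20.0]), ([279.4, 268.5], 0.59, [497.3, 179.9, 20.0])]
2543 [31.30655547 33.71269057]
-35 331 [-11.4  -0.1  12.1] 34.6
-25 358 [-11.3  -0.1  11.9] 34.2
-15 369 [-12.   -0.2  11.8] 34.9
-5 380 [-11.1  -0.2  11.6] 34.1
5 394 [-11.8  -0.3  11.6] 34.3
15 412 [-11.7   0.4  12. ] 34.9
25 299 [-11.6  -0.4  11.8] 34.1
[533.06426012 171.65665784] [-33.99056375  30.62800384]
```

View pics/w2.png

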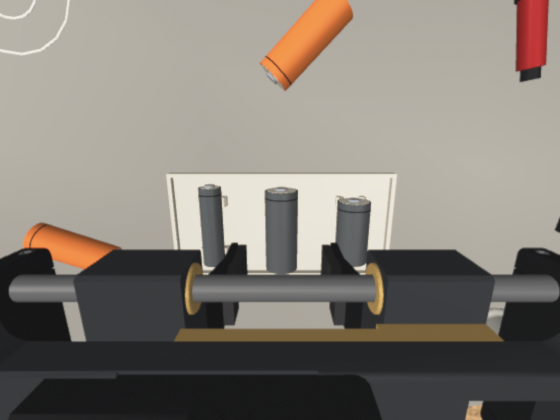

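The cell lies squarely between the fingers, at columns 265–297, and its neighbours are clear of them. I'll descend, close the gripper and lift.

```bash
python3 -m pendant '[-0.0009,-0.0014,0.02,0,0,0, -0.0009,-0.0014,0.04,0,0,0, -0.0009,-0.0014,0.06,0,0,0, -0.0009,-0.0014,0.068,0,0,0, -0.0009,-0.0014,0.0707,0,0,0]'
python3 -m pendant '[0,0,0,0,0,0,0,0,0,0,0,0,0,0,0,0,0,0,0,0,0,0,0,0,0,0,0,0,0,0]' 0.02 40
python3 -m pendant '[0,0,0,0,0,0,0,0,0,0,0,0]' 
python3 -m pendant '[0,0,-0.01,0,0,0,0,0,-0.03,0,0,0,0,0,-0.06,0,0,0,0,0,-0.09,0,0,0,0,0,-0.1,0,0,0]'
python3 - <<'E'
from h import *
delta([540,-100,230],yawR(-10.8))
for n in("top","scene"):
    C=cam(n); vision.grab_frame(n)
    for q in ("board","holder_home","spring_face","button_contact","clip"):
        print(n,q,[(np.round(x["centre"],1).tolist(),round(x["conf"],2),np.round(onz(C,x["centre"],dict(board=0,clip=66).get(q,59)),1).tolist()) for x in pinpoint(q,n)[:2]])
E
```

```text
t: 4.4
position: [530.8, 170.8, 33.2]
ee_rot: [0.001, 0.995, -0.095, -0.001]
wrist_force: [1.0, 0.5, 0.2]
opening: 44.0
t: 4.9
position: [532.1, 172.1, 35.1]
ee_rot: [-0.001, 0.996, -0.095, 0.001]
wrist_force: [-1.2, 2.5, 2.7]
opening: 25.1
t: 5.1
position: [532.1, 172.0, 35.0]
ee_rot: [-0.001, 0.996, -0.095, 0.001]
wrist_force: [-0.2, 3.7, 4.8]
opening: 24.9
t: 5.6
position: [531.6, 170.8, 136.8]
ee_rot: [-0.001, 0.995, -0.095, 0.001]
wrist_force: [-0.0, 1.1, -0.9]
opening: 25.0
t 5.6 pos [531.6 170.8 136.8] yaw -10.9 F [-0.   1.1 -0.9] shift mm [ 59.7 264.2 -93.5] turn deg [-0.08 -0.13 -0.1 ]
top board [([315.4, 202.1], 0.97, [555.8, -136.4, 0.0])]
top holder_home [([320.5, 199.5], 0.76, [553.7, -143.9, 59.0])]
top spring_face [([317.0, 210.8], 0.59, [522.8, -133.2, 59.0])]
top button_contact [([325.1, 187.5], 0.64, [586.7, -157.8, 59.0])]
top clip [([323.9, 192.4], 0.89, [572.0, -153.0, 66.0]), ([223.5, 218.6], 0.23, [506.1, 120.4, 66.0])]
scene board [([231.3, 203.1], 0.8, [563.4, -151.4, 0.0]), ([242.0, 185.0], 0.72, [493.5, -166.4, 0.0])]
scene holder_home [([235.4, 191.5], 0.62, [558.2, -132.7, 59.0])]
scene spring_face [([243.8, 187.9], 0.58, [535.7, -121.3, 59.0])]
scene button_contact [([392.9, 352.8], 0.73, [717.8, 393.5, 59.0]), ([220.9, 193.8], 0.72, [585.7, -160.5, 59.0])]
scene clip [([224.1, 192.9], 0.73, [582.5, -150.9, 66.0]), ([392.9, 350.7], 0.53, [716.6, 391.3, 66.0])]
```

Run:
```python
from h import *
delta([499,-120.5,160],yawR(-21))
```

```text
t 6.2 pos [530.9 171.  133.5] yaw -10.89 F [-0.4 -0.  -1.6] shift mm [ 23.7 292.3 -26.3] turn deg [ 0.05  0.04 10.11]
```

```bash
python3 -m pendant '[0,0.03,-0.026,0,0,2, 0.004,0.07,-0.026,0,0,4, 0.008,0.11,-0.026,0,0,6, 0.012,0.15,-0.026,0,0,8, 0.012,0.19,-0.026,0,0,10.1]'
python3 -m pendant '[0.02,0.14,-0.001,0,0,0]' >/dev/null
python3 - <<'E'
from h import *
delta([499,-120.5,160],yawR(-21))
E
```

```text
t: 6.7
position: [506.9, -19.1, 160.1]
ee_rot: [-0.0, 0.983, -0.183, 0.0]
wrist_force: [1.2, 0.1, -1.3]
opening: 25.1
t 6.8 pos [496.  -67.5 160.5] yaw -20.93 F [ 1.5 -0.4 -1.4] shift mm [21.8 48.4  0.5] turn deg [-0.02 -0.05  0.07]
```

```bash
python3 -m pendant '[0.01,0.025,0,0,0,0, 0.02,0.046,0,0,0,0, 0.02,0.046,0,0,0,0, 0.02,0.046,0,0,0,0, 0.02,0.046,0,0,0,0]'
python3 -m pendant '[0,0,0,0,0,0,0,0,0,0,0,0]'
python3 - <<'E'
from h import *
C,im,d,X=fitcell(0,"w3"); np.savez("w3.npz",X=X,K=C[0],P=C[1],R=C[2])
delta([499,-120.5,160],yawR(-21))
for q,z in dict(board=42,holder_home=59,spring_face=59,button_contact=59,clip=66).items():
    print(q,[(np.round(x["centre"],1).tolist(),round(x["conf"],2),np.round(onz(C,x["centre"],z),1).tolist()) for x in pinpoint(q,"wrist")[:2]])
big=cv2.resize(im[40:260,150:430],None,fx=2.7,fy=2.7,interpolation=cv2.INTER_CUBIC); cv2.imwrite("pics/w3b.png",big[:,:,::-1])
E
```

```text
t: 7.3
position: [498.0, -116.0, 160.3]
ee_rot: [-0.0, 0.983, -0.182, -0.0]
wrist_force: [0.6, -0.1, -1.8]
opening: 25.1
t: 7.5
position: [498.1, -115.8, 160.4]
ee_rot: [-0.0, 0.983, -0.181, 0.0]
wrist_force: [0.1, 0.2, -0.6]
opening: 24.9
t 7.55 pos [ 498.1 -115.9  160.4] yaw -20.92 F [ 0.4  0.5 -1.3] shift mm [2.4 4.  0.4] turn deg [-0.   -0.    0.08]
board [([289.4, 142.1], 0.86, [557.4, -144.3, 42.0]), ([531.0, 222.6], 0.23, [411.0, -325.8, 42.0])]
holder_home [([292.9, 145.3], 0.84, [554.7, -145.9, 59.0]), ([103.1, 18.1], 0.73, [686.0, -50.4, 59.0])]
spring_face [([293.3, 143.8], 0.6, [555.7, -146.6, 59.0]), ([289.9, 181.4], 0.57, [528.5, -133.5, 59.0])]
button_contact [([287.0, 101.1], 0.87, [587.2, -153.2, 59.0])]
clip [([289.9, 110.1], 0.61, [579.9, -152.7, 66.0])]
```

View pics/w3b.png

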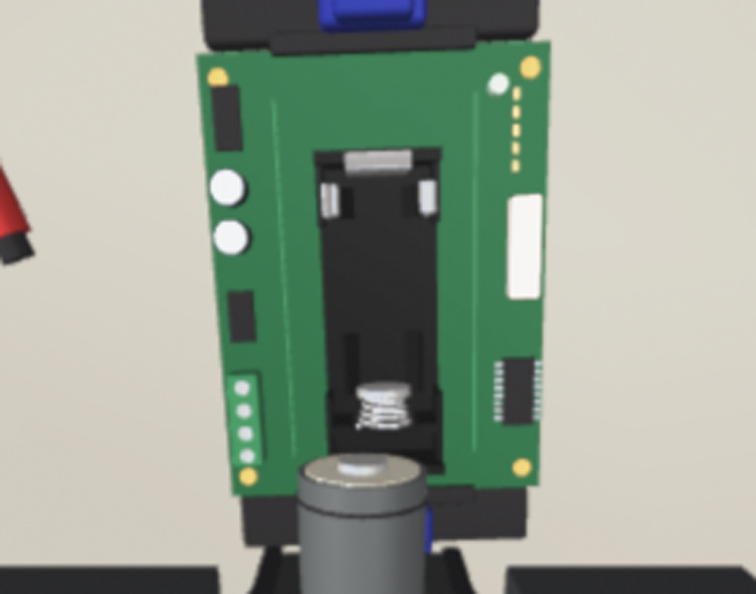

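The crop shows the spring end near the camera (disc at 384,388) and the clip (331,200 / 428,197) and contact plate (378,160) far away. So board +x runs up-image. I'll fit the board pose from its corners and the features.

Run:
```python
from h import *
D=np.load("w3.npz"); C=(D["K"],D["P"],D["R"]); X=D["X"]
o=lambda u,v:(150+(u+.5)/2.7-.5,40+(v+.5)/2.7-.5)
cor=[(197,55),(550,42),(538,486),(233,495)]; L=np.array([(68,52),(68,-52),(-68,-52),(-68,52)],float)
W=np.array([onz(C,o(*c),42)[:2] for c in cor]); print(W.round(1),[np.linalg.norm(W[i]-W[i-1]).round(1) for i in range(4)])
c=W.mean(0); H=(L.T@(W-c)); U,S,V=np.linalg.svd(H); Rt=(V.T@np.diag([1,np.sign(np.linalg.det(V.T@U.T))])@U.T); yaw=np.degrees(np.arctan2(Rt[1,0],Rt[0,0])); print("board",c.round(1),"yaw",yaw.round(2),"res",(W-c-L@Rt.T).round(1))
hol=[(218,77),(530,68),(522,467),(248,477)]; Wh=np.array([onz(C,o(*h),42)[:2] for h in hol]); print("holes in board",((Wh-c)@Rt).round(1))
def B(n,u,v,z): p=onz(C,o(u,v),z); print(n,((p[:2]-c)@Rt).round(1))
B("clipL",331,200,66);B("clipR",428,197,66);B("lip top",378,152,68);B("plate",378,168,65);B("disc top edge",384,385,67);B("disc bright mid",384,391,66)
B("holder far L",316,152,60);B("far R",440,150,60)
B("clipL top",331,184,69);B("clipL bot",331,217,66)
# depth in board coords
Y=np.concatenate([(X[...,:2]-c)@Rt,X[...,2:]],-1)
g=(abs(Y[...,0])<66)&(abs(Y[...,1])<30)&(Y[...,2]<75)
print("board z med",np.nanmedian(Y[...,2][(abs(Y[...,0])<50)&(abs(abs(Y[...,1])-27)<4)]))
for lo in range(-46,50,3):
    m=g&(Y[...,0]>=lo)&(Y[...,0]<lo+3)
    a=Y[m&(abs(Y[...,1])<6)][:,2]; b=Y[m&(abs(Y[...,1]-14)<4)][:,2]; e=Y[m&(abs(Y[...,1]+14)<4)][:,2]
    f=lambda q:(q.size,np.percentile(q,[50,95]).round(0).tolist() if q.size else 0)
    print(lo,f(a),f(b),f(e))
```

```text
[[ 635.3 -117.2]
 [ 601.6 -214.8]
 [ 473.4 -170.8]
 [ 507.4  -73.1]] [np.float64(135.2), np.float64(103.3), np.float64(135.5), np.float64(103.4)]
board [ 554.4 -144. ] yaw -19.05 res [[-0.4 -0.2]
 [-0.2  0.5]
 [ 0.3  0.2]
 [ 0.3 -0.5]]
holes in board [[ 61.6  46. ]
 [ 61.  -45.9]
 [-61.  -46.2]
 [-61.4  46.1]]
clipL [24.8 13.4]
clipR [ 24.7 -13.6]
lip top [36.6  0. ]
plate [32.8  0.1]
disc top edge [-27.4   0. ]
disc bright mid [-29.3   0. ]
holder far L [38.  17.2]
far R [ 37.4 -17.6]
clipL top [28.8 13.1]
clipL bot [20.3 13.6]
board z med 229.54060687817724
-46 (25, [45.0, 46.0]) (13, [59.0, 61.0]) (11, [60.0, 60.0])
-43 (23, [45.0, 54.0]) (30, [65.0, 66.0]) (27, [65.0, 66.0])
-40 (58, [65.0, 67.0]) (65, [52.0, 64.0]) (68, [54.0, 65.0])
-37 (43, [63.0, 66.0]) (33, [45.0, 61.0]) (37, [46.0, 61.0])
-34 (31, [65.0, 67.0]) (35, [46.0, 61.0]) (38, [50.0, 60.0])
-31 (115, [60.0, 67.0]) (28, [46.0, 53.0]) (27, [45.0, 52.0])
-28 (44, [45.0, 46.0]) (33, [45.0, 52.0]) (30, [46.0, 52.0])
-25 (52, [45.0, 46.0]) (29, [46.0, 52.0]) (26, [46.0, 52.0])
-22 (42, [45.0, 46.0]) (35, [46.0, 52.0]) (31
[... 697 characters left out ...]
) (31, [45.0, 47.0]) (34, [45.0, 46.0])
17 (58, [45.0, 46.0]) (38, [45.0, 56.0]) (41, [45.0, 55.0])
20 (52, [45.0, 46.0]) (47, [56.0, 69.0]) (50, [56.0, 69.0])
23 (51, [45.0, 46.0]) (49, [67.0, 69.0]) (41, [67.0, 70.0])
26 (53, [45.0, 46.0]) (45, [67.0, 69.0]) (40, [67.0, 69.0])
29 (58, [45.0, 46.0]) (31, [46.0, 56.0]) (32, [46.0, 57.0])
32 (110, [62.0, 67.0]) (52, [46.0, 62.0]) (47, [46.0, 58.0])
35 (56, [67.0, 69.0]) (53, [62.0, 63.0]) (55, [62.0, 63.0])
38 (18, [52.0, 62.0]) (10, [62.0, 63.0]) (12, [62.0, 63.0])
41 (57, [42.0, 43.0]) (39, [42.0, 43.0]) (37, [42.0, 43.0])
44 (62, [42.0, 43.0]) (40, [42.0, 43.0]) (38, [42.0, 43.0])
47 (57, [42.0, 43.0]) (40, [42.0, 43.0]) (37, [42.0, 43.0])
```

```bash
cat >> h.py <<'E'
BC=np.array([554.4,-144.0]); BY=-19.05
a_=np.radians(BY); BR=np.array([[np.cos(a_),-np.sin(a_)],[np.sin(a_),np.cos(a_)]])
def b2w(x,y,z): return np.r_[BC+BR@np.array([x,y]),z]
def w2b(p): p=np.asarray(p); return np.r_[BR.T@(p[:2]-BC),p[2]]
E
python3 - <<'E'
from h import *
D=np.load("w3.npz"); X=D["X"]; Y=np.concatenate([(X[...,:2]-BC)@BR,X[...,2:]],-1)
y=abs(Y[...,1]); x=Y[...,0]; z=Y[...,2]
def p(n,m): print(n,m.sum(),np.percentile(Y[m][:,0],[2,10,50,90,98]).round(1),Y[m][:,2].mean().round(1))
p("plate face z48-63",(y<7)&(x>28)&(x<40)&(z>48)&(z<63))
p("lip",(y<7)&(x>28)&(x<42)&(z>65.5))
p("disc face z51-64",(y<6)&(x>-33)&(x<-22)&(z>49)&(z<65))
p("clip",(y>9)&(y<17)&(x>15)&(x<35)&(z>64.5)&(z<75))
p("wall far z54-58",(y>14)&(y<19)&(x>10)&(x<33)&(z>53)&(z<58))
p("ribs near",(y>10)&(y<15)&(x>-35)&(x<0)&(z>49)&(z<54))
print("tool in board", w2b(telemetry.observe()["position"]))
# cell held: front face/cell axis
print(telemetry.observe()["t"])
E
```

```text
plate face z48-63 53 [32.9 33.  33.1 38.2 38.5] 58.7
lip 93 [33.3 33.8 35.3 36.6 36.8] 67.1
disc face z51-64 57 [-32.8 -32.5 -29.1 -28.9 -28.7] 60.2
clip 138 [21.  21.7 25.1 28.1 28.8] 68.1
wall far z54-58 92 [18.6 19.7 25.6 31.8 32.8] 56.0
ribs near 142 [-31.9 -30.1 -22.5 -15.  -13.5] 51.1
tool in board [-62.23549346   7.65201221 160.44883729]
7.8
```

Run:
```python
from h import *
D=np.load("w3.npz"); X=D["X"]; s=telemetry.observe(); R0=q2R(s["ee_rot"]); T=(X-s["position"])@R0
m=(abs(T[...,1])<14)&(T[...,0]>10)&(T[...,0]<45)&(T[...,2]<35)&(T[...,2]>-5)
for lo in np.arange(10,40,2.):
    k=m&(T[...,0]>=lo)&(T[...,0]<lo+2)&(abs(T[...,1])<4); 
    if k.sum(): print(lo,k.sum(),np.percentile(T[k][:,2],[5,25,50,95]).round(1), T[k][:,1].mean().round(1))
k=m&(T[...,0]>32)&(abs(T[...,1])<14); print("front pts",k.sum(),np.percentile(T[k][:,0],[5,50,95]).round(1),"y",np.percentile(T[k][:,1],[3,97]).round(1),"z",np.percentile(T[k][:,2],[3,97]).round(1))
k=m&(T[...,0]>30)&(T[...,2]>6); print("face x hist",np.histogram(T[k][:,0],bins=np.arange(29,38,.5)))
```

```text
10.0 53 [1.3 1.8 2.3 3.4] -0.1
12.0 55 [1.2 2.  2.4 3.4] -0.0
14.0 56 [1.5 2.  2.4 3.4] 0.1
16.0 53 [1.4 2.  2.3 3.1] -0.1
18.0 51 [1.4 1.9 2.3 3.5] 0.1
20.0 56 [1.3 1.9 2.4 3.8] 0.3
22.0 58 [1.2 1.8 2.2 3.3] -0.0
24.0 55 [1.2 2.  2.3 3.5] 0.1
26.0 58 [1.2 1.8 2.2 3.5] -0.1
28.0 63 [1.5 2.1 2.4 3.3] -0.1
30.0 123 [ 1.8  2.6  4.1 10.9] -0.1
32.0 105 [ 9.8 10.6 12.1 18.5] 0.0
front pts 133 [32.  33.2 33.6] y [-7.   5.1] z [ 7.5 18.8]
face x hist (array([  0,   0,   8,  12,  59, 234,  30,  17,  62,  20,   0,   0,   0,
         0,   0,   0,   0]), array([29. , 29.5, 30. , 30.5, 31. , 31.5, 32. , 32.5, 33. , 33.5, 34. ,
       34.5, 35. , 35.5, 36. , 36.5, 37. , 37.5]))
```

The holder sits about 1.5 mm toward -x: plate, disc, clip and ribs all agree. The cell is level in the grip, with its middle at tool (-0.9, 0, 15). Next I'll compute the tilted approach.

```bash
cat >> h.py <<'E'
OFF=-1.5; CELL=np.array([-.9,0,15.])
def tcp(Fx,Fz,th):
    Rt=yawR(BY,th); F=b2w(Fx+OFF,0,Fz); O=F+32.5*Rt[:,0]; return O-Rt@CELL,Rt
def go(Fx,Fz,th): print((Fx,Fz,th)); delta(*tcp(Fx,Fz,th))
def where():
    s=telemetry.observe(); R0=q2R(s["ee_rot"]); F=s["position"]+R0@(CELL-[32.5,0,0]); b=w2b(F); b[0]-=OFF
    f=s["wrist_force"]; print("t",round(s["t"],2),"F(holder)",b.round(2),"tilt",np.degrees(np.arcsin(R0[2,0])).round(2),"yawerr",(np.degrees(np.arctan2(R0[1,0],R0[0,0]))-BY).round(2),"force board",np.r_[BR.T@f[:2],f[2]].round(1),"torque",np.round(s["torque"],2),"open",round(s["opening"],1))
E
python3 - <<'E'
from h import *
where(); go(-21,105,25); go(-21,62,25)
E
```

```text
t 7.8 F(holder) [-94.12   8.77 145.45] tilt 0.0 yawerr -1.92 force board [-0.5  0.1 -1.4] torque [-0.02 -0.04  0.04] open 24.9
(-21, 105, 25)
t 7.8 pos [ 498.1 -116.5  160.4] yaw -20.97 F [-0.4  0.3 -1.4] shift mm [63.9  5.5 27.7] turn deg [ 0.42 24.99 -1.89]
(-21, 62, 25)
t 7.8 pos [ 498.1 -116.5  160.4] yaw -20.97 F [-0.4  0.3 -1.4] shift mm [63.9  5.5 70.7] turn deg [ 0.42 24.99 -1.89]
```

```bash
python3 -m pendant '[0.016,0.0014,0.007,0.1,6.2,-0.5, 0.032,0.0028,0.014,0.2,12.5,-1, 0.048,0.0042,0.021,0.3,18.7,-1.4, 0.0639,0.0055,0.0277,0.4,25,-1.9, 0.0639,0.0055,0.0277,0.4,25,-1.9]'
python3 -m pendant '[0,0,0,0,0,0,0,0,0,0,0,0]'
python3 - <<'E'
from h import *
where(); go(-21,62,25)
for n in ("scene",):
    C=cam(n); im,d=vision.grab_frame(n); u,v=map(int,px(C,b2w(0,0,60))); im=im[v-70:v+70,u-90:u+90]; cv2.imwrite("pics/s4.png",cv2.resize(im,None,fx=4,fy=4,interpolation=cv2.INTER_CUBIC)[:,:,::-1])
where()
E
```

```text
t: 8.3
position: [558.0, -149.7, 144.3]
ee_rot: [0.039, 0.965, -0.164, 0.203]
wrist_force: [1.3, -1.6, 0.6]
opening: 25.3
t: 8.5
position: [557.3, -151.4, 144.4]
ee_rot: [0.04, 0.964, -0.166, 0.202]
wrist_force: [0.2, 0.5, -0.4]
opening: 25.1
t 8.5 F(holder) [-17.9   -6.03 117.2 ] tilt 23.71 yawerr -0.35 force board [ 0.1  0.6 -0.4] torque [ 0.29  0.85 -0.07] open 25.1
(-21, 62, 25)
t 8.5 pos [ 557.3 -151.4  144.4] yaw -19.4 F [ 0.2  0.5 -0.4] shift mm [-25.4  -6.5  48.5] turn deg [ 0.77  1.29 -0.31]
t 8.55 F(holder) [-17.24  -5.33 117.64] tilt 23.78 yawerr -0.34 force board [ 0.5  0.4 -0.8] torque [ 0.32  0.91 -0.02] open 24.6
```

View pics/s4.png

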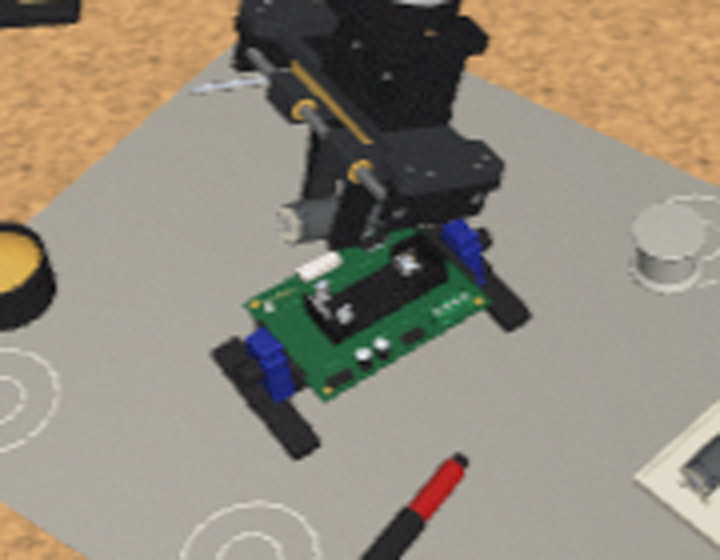

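The scene view shows the tilted cell behind and above the holder. It hasn't fully reached the target pose, so I'll correct that high up first.

Run:
```python
from h import *
go(-21,85,25)
```

```text
(-21, 85, 25)
t 8.55 pos [ 558.1 -150.9  144.8] yaw -19.39 F [ 0.6  0.2 -0.8] shift mm [-17.   -5.6  27.6] turn deg [ 0.72  1.22 -0.31]
```

```bash
python3 -m pendant '[-0.008,-0.0027,0.013,0.3,0.6,-0.3, -0.0165,-0.0056,0.0276,0.7,1.2,-0.3, -0.0165,-0.0056,0.0276,0.7,1.2,-0.3, -0.0165,-0.0056,0.0276,0.7,1.2,-0.3, -0.0165,-0.0056,0.0276,0.7,1.2,-0.3]'
python3 -m pendant '[0,0,0,0,0,0,0,0,0,0,0,0]'
python3 - <<'E'
from h import *
where(); go(-21,66,25); print(telemetry.observe()["joint_positions"].round(2))
E
```

```text
t: 9.05
position: [561.8, -145.7, 131.7]
ee_rot: [0.033, 0.966, -0.161, 0.199]
wrist_force: [-0.5, 0.0, -0.8]
opening: 24.9
t: 9.25
position: [561.3, -145.9, 131.5]
ee_rot: [0.033, 0.966, -0.161, 0.198]
wrist_force: [-0.2, -0.5, -2.1]
opening: 25.1
t 9.25 F(holder) [-16.15   0.45 104.52] tilt 23.17 yawerr 0.13 force board [-0.1 -0.6 -2.1] torque [ 0.32  0.89 -0.05] open 25.1
(-21, 66, 25)
t 9.25 pos [ 561.3 -145.9  131.5] yaw -18.92 F [-0.2 -0.5 -2.1] shift mm [-20.1   0.5  32.4] turn deg [-0.09  1.83  0.12]
[-0.01  0.27 -0.81  0.87 -0.16  0.42]
```

Joint 5 has hit its limit of -0.16 at about 23° tilt. I'll use 20° instead, with the cell slightly higher while the spring is pushed so it clears the lip, then lower it.

Run:
```python
from h import *
go(-20,80,20)
```

```text
(-20, 80, 20)
t 9.25 pos [ 561.3 -145.9  131.5] yaw -18.92 F [-0.2 -0.5 -2.1] shift mm [-12.4   0.5  22.9] turn deg [-0.08 -3.17  0.12]
```

```bash
python3 -m pendant '[-0.004,0,0.005,0,-3.2,0.1, -0.008,0.0003,0.012,0,-3.2,0.1, -0.0124,0.0005,0.0229,0,-3.2,0.1, -0.0124,0.0005,0.0229,0,-3.2,0.1, -0.0124,0.0005,0.0229,0,-3.2,0.1]'
python3 -m pendant '[0,0,0,0,0,0,0,0,0,0,0,0]'
python3 - <<'E'
from h import *
where(); go(-20,64.5,20); print(telemetry.observe()["joint_positions"].round(2))
E
```

```text
t: 9.75
position: [558.4, -145.9, 105.2]
ee_rot: [0.028, 0.971, -0.163, 0.171]
wrist_force: [-0.6, -0.0, -1.3]
opening: 25.0
t: 9.95
position: [559.2, -145.7, 106.0]
ee_rot: [0.028, 0.971, -0.163, 0.172]
wrist_force: [-0.2, 0.2, -1.2]
opening: 24.9
t 9.95 F(holder) [-1.968e+01 -2.000e-02  8.046e+01] tilt 20.02 yawerr 0.02 force board [-0.2  0.1 -1.2] torque [0.21 0.79 0.04] open 24.9
(-20, 64.5, 20)
t 9.95 pos [ 559.2 -145.7  106. ] yaw -19.03 F [-0.2  0.2 -1.2] shift mm [-5.8 -0.  14.9] turn deg [-0.09 -0.02  0.02]
[ 0.03  0.32 -0.75  0.62 -0.21  0.62]
```

```bash
python3 -m pendant '[-0.002,0,0.005,0,0,0, -0.004,0,0.010,0,0,0, -0.0055,0,0.0145,0,0,0, -0.0055,0,0.0145,0,0,0, -0.0055,0,0.0145,0,0,0]'
python3 - <<'E'
from h import *
where(); go(-26,64.5,20)
E
```

```text
t: 10.45
position: [560.3, -145.9, 93.3]
ee_rot: [0.027, 0.972, -0.163, 0.169]
wrist_force: [-0.6, -0.0, -0.5]
opening: 24.9
t 10.45 F(holder) [-18.68   0.17  67.9 ] tilt 19.68 yawerr 0.02 force board [-0.5 -0.2 -0.5] torque [0.28 0.69 0.  ] open 24.9
(-26, 64.5, 20)
t 10.45 pos [ 560.3 -145.9   93.3] yaw -19.03 F [-0.6 -0.  -0.5] shift mm [-8.1  0.1  0.6] turn deg [-0.16  0.32  0.02]
```

```bash
python3 -m pendant '[0,0,0,0,0,0,0,0,0,0,0,0,0,0,0,0,0,0]'
python3 - <<'E'
from h import *
where(); go(-24,64.5,20); print(telemetry.observe()["joint_positions"].round(3))
E
```

```text
t: 10.75
position: [559.9, -145.9, 93.0]
ee_rot: [0.027, 0.972, -0.163, 0.168]
wrist_force: [0.2, -0.4, -1.2]
opening: 25.0
t 10.75 F(holder) [-1.908e+01  5.000e-02  6.768e+01] tilt 19.65 yawerr 0.04 force board [ 0.3 -0.3 -1.2] torque [0.25 0.73 0.01] open 25.0
(-24, 64.5, 20)
t 10.75 pos [ 559.9 -145.9   93. ] yaw -19.01 F [ 0.2 -0.4 -1.2] shift mm [-5.8  0.   1.1] turn deg [-0.14  0.35  0.03]
[ 0.004  0.344 -0.782  0.746 -0.161  0.514]
```

Lower down, joint 5 limits the tilt to about 19.6°. I'll carry on at 18° with Fz ≈ 65.5 so the cell still clears the lip.

Run:
```python
from h import *
go(-25,66,18)
```

```text
(-25, 66, 18)
t 10.75 pos [ 559.9 -145.9   93. ] yaw -19.01 F [ 0.2 -0.4 -1.2] shift mm [-5.7  0.   0.6] turn deg [-0.14 -1.65  0.04]
```

```bash
python3 -m pendant '[-0.001,0,0,0,-1.65,0, -0.003,0,0.0003,-0.1,-1.65,0, -0.0057,0,0.0006,-0.1,-1.65,0, -0.0057,0,0.0006,-0.1,-1.65,0, -0.0057,0,0.0006,-0.1,-1.65,0]'
python3 - <<'E'
from h import *
where(); go(-29,66,18);go(-32.5,66,18); print(telemetry.observe()["joint_positions"].round(3))
E
```

```text
t: 11.25
position: [554.3, -144.5, 90.1]
ee_rot: [0.026, 0.974, -0.163, 0.154]
wrist_force: [0.5, -0.5, -1.1]
opening: 24.9
t 11.25 F(holder) [-25.61  -0.52  65.58] tilt 17.94 yawerr 0.05 force board [ 0.6 -0.4 -1.1] torque [ 0.21  0.68 -0.01] open 24.9
(-29, 66, 18)
t 11.25 pos [ 554.3 -144.5   90.1] yaw -19.0 F [ 0.5 -0.5 -1.1] shift mm [-3.1 -0.5 -1.5] turn deg [0.   0.06 0.05]
(-32.5, 66, 18)
t 11.25 pos [ 554.3 -144.5   90.1] yaw -19.0 F [ 0.5 -0.5 -1.1] shift mm [-6.4 -0.5 -2.6] turn deg [0.   0.06 0.05]
[ 0.05   0.353 -0.718  0.51  -0.238  0.709]
```

```bash
python3 -m pendant '[-0.001,-0.0002,-0.0005,0,0,0, -0.002,-0.0002,-0.001,0,0,0, -0.0031,-0.0004,-0.0013,0,0,0, -0.0031,-0.0004,-0.0013,0,0,0, -0.0031,-0.0004,-0.0013,0,0,0]'
python3 - <<'E'
from h import *
where(); go(-32.5,65.5,18)
E
```

```text
t: 11.75
position: [552.5, -142.8, 91.2]
ee_rot: [0.025, 0.974, -0.163, 0.155]
wrist_force: [1.6, -0.4, -0.4]
opening: 24.9
t 11.75 F(holder) [-27.76   0.56  66.54] tilt 18.06 yawerr 0.04 force board [ 1.7  0.1 -0.4] torque [-0.04  0.02 -0.06] open 24.9
(-32.5, 65.5, 18)
t 11.75 pos [ 552.5 -142.8   91.2] yaw -19.01 F [ 1.6 -0.4 -0.4] shift mm [-4.8  0.6 -0.4] turn deg [-0.07 -0.06  0.03]
```

```bash
python3 -m pendant '[-0.0012,0.0003,-0.0002,0,0,0, -0.0024,0.0003,-0.0005,0,0,0, -0.0036,0.0003,-0.0007,0,0,0, -0.0036,0.0003,-0.0007,0,0,0, -0.0036,0.0003,-0.0007,0,0,0]'
python3 - <<'E'
from h import *
where(); go(-32.5,65,18); print(telemetry.observe()["joint_positions"].round(3))
E
```

```text
t: 12.25
position: [549.8, -141.8, 91.2]
ee_rot: [0.025, 0.974, -0.163, 0.156]
wrist_force: [4.8, -3.1, -0.2]
opening: 25.2
t 12.25 F(holder) [-30.66   0.59  66.55] tilt 18.14 yawerr 0.05 force board [ 5.6 -1.4 -0.2] torque [-0.61 -0.82 -0.08] open 25.2
(-32.5, 65, 18)
t 12.25 pos [ 549.8 -141.8   91.2] yaw -19.0 F [ 4.8 -3.1 -0.2] shift mm [-2.2  0.6  1. ] turn deg [-0.12 -0.14  0.05]
[ 0.05   0.343 -0.74   0.543 -0.223  0.674]
```

```bash
python3 -m pendant '[-0.0012,0.0003,-0.0002,0,0,0, -0.0025,0.0004,-0.0006,0,0,0, -0.0025,0.0004,-0.0006,0,0,0, -0.0025,0.0004,-0.0006,0,0,0]'
python3 - <<'E'
from h import *
where(); go(-32.7,62.5,17.5); go(-32.5,59.2,17)
C,im,d,X=fitcell(0,"w5"); 
s=telemetry.observe(); R0=q2R(s["ee_rot"]); T=(X-s["position"])@R0
m=(abs(T[...,1])<8)&(T[...,0]>28)&(T[...,0]<37)&(T[...,2]>6)&(T[...,2]<24)
print("face x hist",np.histogram(T[m][:,0],bins=np.arange(29,38,.5)))
cv2.imwrite("pics/w5b.png",cv2.resize(im[100:310,150:430],None,fx=2.7,fy=2.7,interpolation=cv2.INTER_CUBIC)[:,:,::-1])
E
```

```text
t: 12.65
position: [548.1, -141.2, 91.4]
ee_rot: [0.025, 0.974, -0.163, 0.156]
wrist_force: [7.5, -3.5, -0.8]
opening: 25.1
t 12.65 F(holder) [-32.43   0.62  66.73] tilt 18.23 yawerr 0.06 force board [ 8.2 -0.9 -0.8] torque [-0.82 -1.23 -0.13] open 25.1
(-32.7, 62.5, 17.5)
t 12.65 pos [ 548.1 -141.2   91.4] yaw -18.99 F [ 7.5 -3.5 -0.8] shift mm [-1.4  0.6  4.4] turn deg [-0.17 -0.73  0.06]
(-32.5, 59.2, 17)
t 12.65 pos [ 548.1 -141.2   91.4] yaw -18.99 F [ 7.5 -3.5 -0.8] shift mm [-2.1  0.6  7.8] turn deg [-0.17 -1.23  0.06]
face x hist (array([ 0,  0,  0,  0,  2, 91, 80, 16, 31, 58,  3,  0,  0,  0,  0,  0,  0]), array([29. , 29.5, 30. , 30.5, 31. , 31.5, 32. , 32.5, 33. , 33.5, 34. ,
       34.5, 35. , 35.5, 36. , 36.5, 37. , 37.5]))
```

View pics/w5b.png

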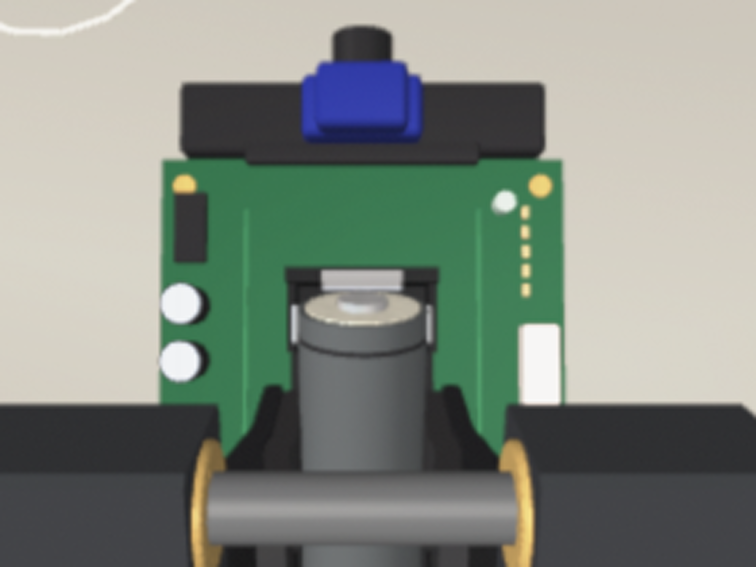

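The view shows the button end just inside the lip, with the cell centred between the clip leaves. The force of 8.2 N matches about 5 mm of spring travel. Next I'll lower the flat end.

```bash
python3 -m pendant '[-0.0006,0.0002,0.0015,0,-0.2,0, -0.0011,0.0003,0.003,-0.1,-0.5,0, -0.0016,0.0004,0.0044,-0.1,-0.7,0, -0.0016,0.0004,0.0044,-0.1,-0.7,0]'
python3 - <<'E'
from h import *
where(); go(-32.8,59.2,17); print(telemetry.observe()["joint_positions"].round(3))
E
```

```text
t: 13.1
position: [549.5, -141.1, 87.9]
ee_rot: [0.024, 0.975, -0.163, 0.152]
wrist_force: [6.3, -3.0, 3.2]
opening: 25.2
t 13.1 F(holder) [-31.28   1.14  63.46] tilt 17.73 yawerr 0.09 force board [ 6.9 -0.8  3.2] torque [-0.63 -1.48 -0.01] open 25.2
(-32.8, 59.2, 17)
t 13.1 pos [ 549.5 -141.1   87.9] yaw -18.96 F [ 6.3 -3.   3.2] shift mm [-2.6  1.2  4. ] turn deg [-0.17 -0.73  0.09]
[ 0.054  0.35  -0.731  0.515 -0.23   0.699]
```

```bash
python3 -m pendant '[-0.001,0.0003,0,0,0,0, -0.002,0.0006,0.0005,0,-0.2,0, -0.0028,0.0008,0.0015,0,-0.4,0, -0.0028,0.0008,0.0025,0,-0.5,0, -0.0028,0.0008,0.0025,0,-0.5,0]'
python3 - <<'E'
from h import *
where(); go(-32.8,59.2,17); print(telemetry.observe()["joint_positions"].round(3))
E
```

```text
t: 13.6
position: [548.9, -141.0, 85.7]
ee_rot: [0.023, 0.975, -0.162, 0.15]
wrist_force: [8.7, -2.0, 5.4]
opening: 24.8
t 13.6 F(holder) [-32.08   1.09  61.35] tilt 17.4 yawerr 0.11 force board [8.8 1.  5.4] torque [-0.66 -1.94 -0.01] open 24.8
(-32.8, 59.2, 17)
t 13.6 pos [ 548.9 -141.    85.7] yaw -18.94 F [ 8.7 -2.   5.4] shift mm [-1.2  1.1  2.1] turn deg [-0.27 -0.4   0.11]
[ 0.057  0.354 -0.723  0.486 -0.236  0.725]
```

```bash
cat >> h.py <<'E'
def celltool(tag):
    C,im,d,X=fitcell(0,tag); s=telemetry.observe(); R0=q2R(s["ee_rot"]); T=(X-s["position"])@R0
    m=(abs(T[...,1])<4)&(T[...,0]>12)&(T[...,0]<29.5)&(T[...,2]<8)&(T[...,2]>-8); p=np.polyfit(T[m][:,0],T[m][:,2],1); print("top z at x=20",np.polyval(p,20).round(2),"cell tilt rel tool (nose up +)",-np.degrees(np.arctan(p[0])).round(2))
    m=(abs(T[...,1])<10)&(T[...,0]>29)&(T[...,0]<38)&(T[...,2]>4)&(T[...,2]<24); h=np.histogram(T[m][:,0],bins=np.arange(29,38,.5)); print("face hist from 29 by .5",h[0])
    B=np.concatenate([(X[...,:2]-BC)@BR,X[...,2:]],-1); m=(B[...,0]>19)&(B[...,0]<28)&(abs(B[...,1])<13.5)&(B[...,2]>62); 
    m2=(B[...,0]>-1)&(B[...,0]<40)&(abs(B[...,1])<4)&(B[...,2]>62); 
    for lo in range(8,36,4):
        k=m2&(B[...,0]>lo)&(B[...,0]<lo+2)
        if k.sum()>3: print("  board x",lo+1,"top z",np.percentile(B[k][:,2],90).round(1),end=";")
    print(); return im
E
python3 - <<'E'
from h import *
where(); im=celltool("w6"); cv2.imwrite("pics/w6b.png",cv2.resize(im[100:310,150:430],None,fx=2.7,fy=2.7,interpolation=cv2.INTER_CUBIC)[:,:,::-1])
C=cam("scene"); im,d=vision.grab_frame("scene"); u,v=map(int,px(C,b2w(0,0,60))); im=im[v-50:v+50,u-65:u+65]; cv2.imwrite("pics/s6.png",cv2.resize(im,None,fx=5,fy=5,interpolation=cv2.INTER_CUBIC)[:,:,::-1])
E
```

```text
t 13.6 F(holder) [-32.08   1.09  61.35] tilt 17.4 yawerr 0.11 force board [8.8 1.  5.4] torque [-0.66 -1.94 -0.01] open 24.8
top z at x=20 2.73 cell tilt rel tool (nose up +) -1.33
face hist from 29 by .5 [ 16  14  15  17  13 104 172  19  20  65   0   0   0   0   0   0   0]
  board x 9 top z 151.0;  board x 13 top z 89.6;  board x 17 top z 90.7;  board x 21 top z 92.0;  board x 25 top z 92.9;  board x 29 top z 85.4;  board x 33 top z 66.2;
```

View pics/w6b.png

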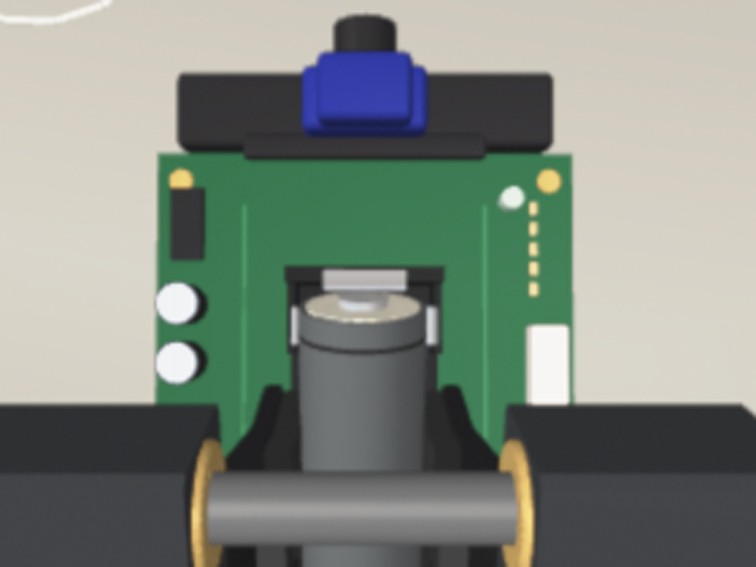

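```bash
python3 -m pendant '[-0.0007,0.0003,-0.0002,0,0,0, -0.0014,0.0006,-0.0004,0,0,0, -0.0018,0.0006,0.0008,0,0,0, -0.0022,0.0006,0.002,0,0,0, -0.0022,0.0006,0.002,0,0,0]'
python3 - <<'E'
from h import *
where();  im=celltool("w7")
E
```

```text
t: 14.2
position: [548.1, -140.8, 83.6]
ee_rot: [0.022, 0.975, -0.162, 0.15]
wrist_force: [9.3, -2.5, 5.5]
opening: 24.7
t 14.2 F(holder) [-32.81   0.99  59.26] tilt 17.5 yawerr 0.14 force board [9.6 0.6 5.5] torque [-0.67 -2.31  0.02] open 24.7
top z at x=20 2.77 cell tilt rel tool (nose up +) -1.2
face hist from 29 by .5 [ 18  14  18  13  20 118 154  21  27  55   1   0   0   0   0   0   0]
  board x 9 top z 86.5;  board x 13 top z 87.9;  board x 17 top z 89.1;  board x 21 top z 90.1;  board x 25 top z 90.3;  board x 29 top z 83.1;  board x 33 top z 65.9;
```

Run:
```python
from h import *
go(-33.0,58.4,16); go(-33.0,58.2,14.8)
```

```text
(-33.0, 58.4, 16)
t 14.25 pos [ 548.2 -140.8   83.6] yaw -18.92 F [ 9.4 -2.6  5.1] shift mm [-0.1  1.   1.7] turn deg [-0.34 -1.5   0.13]
(-33.0, 58.2, 14.8)
t 14.25 pos [ 548.2 -140.8   83.6] yaw -18.92 F [ 9.4 -2.6  5.1] shift mm [0.1 1.  2.6] turn deg [-0.33 -2.7   0.13]
```

```bash
python3 -m pendant '[-0.0003,0,0.0007,0,-0.5,0, -0.0004,0,0.0013,0,-1,0, -0.0003,0,0.0019,0,-1.7,0, -0.0002,0,0.0026,0,-2.5,0, -0.0002,0,0.0026,0,-2.7,0]'
python3 - <<'E'
from h import *
where();  im=celltool("w8"); go(-33,58,13.5); 
cv2.imwrite("pics/w8b.png",cv2.resize(im[100:310,150:430],None,fx=2.7,fy=2.7,interpolation=cv2.INTER_CUBIC)[:,:,::-1])
E
```

```text
t: 14.75
position: [549.4, -141.3, 81.2]
ee_rot: [0.019, 0.978, -0.163, 0.128]
wrist_force: [9.0, -3.4, 5.6]
opening: 24.7
t 14.75 F(holder) [-32.5    0.92  58.15] tilt 14.88 yawerr 0.13 force board [ 9.7 -0.2  5.6] torque [-0.88 -2.4  -0.07] open 24.7
top z at x=20 2.72 cell tilt rel tool (nose up +) -1.13
face hist from 29 by .5 [ 16  17  17  15  17 128 146  16  35  51   3   0   3  13  15  17  20]
  board x 9 top z 149.9;  board x 13 top z 84.2;  board x 17 top z 85.2;  board x 21 top z 86.1;  board x 25 top z 86.8;  board x 29 top z 80.1;  board x 33 top z 66.3;
(-33, 58, 13.5)
t 14.8 pos [ 549.4 -141.3   81.2] yaw -18.92 F [ 8.8 -3.1  5.8] shift mm [-0.2  0.9  0.8] turn deg [-0.31 -1.39  0.13]
```

View pics/w8b.png

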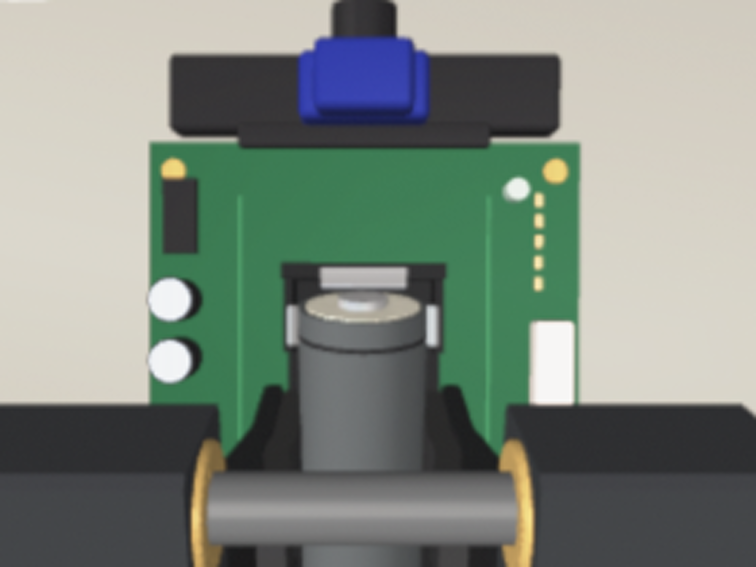

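Real tilt is now about 13.8°. The front lower edge of the can is about 3 mm below the plate's top and inside it. I'll settle onto the clip and let the edge come forward onto the plate.

```bash
python3 -m pendant '[0,0,0.0004,0,-0.5,0, 0.0001,0,0.0009,0,-1.2,0, 0.0005,0,0.001,0,-1.4,0, 0.0009,0,0.0012,0,-1.4,0, 0.0009,0,0.0012,0,-1.4,0]'
python3 - <<'E'
from h import *
where();  im=celltool("w9"); print(telemetry.observe()["joint_positions"].round(3))
E
```

```text
t: 15.3
position: [550.2, -141.8, 80.4]
ee_rot: [0.017, 0.98, -0.163, 0.117]
wrist_force: [7.2, -1.8, 7.7]
opening: 24.9
t 15.3 F(holder) [-32.13   0.7   58.03] tilt 13.53 yawerr 0.17 force board [7.4 0.7 7.7] torque [-0.52 -2.12  0.03] open 24.9
top z at x=20 2.63 cell tilt rel tool (nose up +) -1.1
face hist from 29 by .5 [ 18  14  14  16  19 124 148  21  27  78  28  30  14  22  28  27  36]
  board x 9 top z 148.9;  board x 13 top z 147.9;  board x 17 top z 83.7;  board x 21 top z 84.7;  board x 25 top z 85.3;  board x 29 top z 81.9;  board x 33 top z 70.8;
[ 0.07   0.386 -0.597  0.238 -0.378  0.96 ]
```

The x force fell and the z force rose, so the end now bears on both plate and clip. I'll release gently and back off along the tool axis.

```bash
python3 -m pendant '[0,0,0,0,0,0,0,0,0,0,0,0,0,0,0,0,0,0]' 0.034 10
python3 - <<'E'
from h import *
where();  im=celltool("w10")
cv2.imwrite("pics/w10b.png",cv2.resize(im[100:310,150:430],None,fx=2.7,fy=2.7,interpolation=cv2.INTER_CUBIC)[:,:,::-1])
E
```

```text
t: 15.65
position: [541.6, -142.6, 75.2]
ee_rot: [0.019, 0.98, -0.165, 0.107]
wrist_force: [0.2, -0.4, -0.1]
opening: 33.2
t 15.65 F(holder) [-40.43  -2.91  53.3 ] tilt 12.48 yawerr 0.0 force board [ 0.3 -0.3 -0.1] torque [ 0.11  0.43 -0.05] open 33.2
top z at x=20 -0.87 cell tilt rel tool (nose up +) -0.05
face hist from 29 by .5 [4 1 6 2 6 2 3 4 7 3 4 3 4 3 4 4 3]
  board x 9 top z 81.9;  board x 13 top z 82.7;  board x 17 top z 83.6;  board x 21 top z 84.4;  board x 25 top z 85.3;  board x 29 top z 84.4;  board x 33 top z 75.4;
```

View pics/w10b.png

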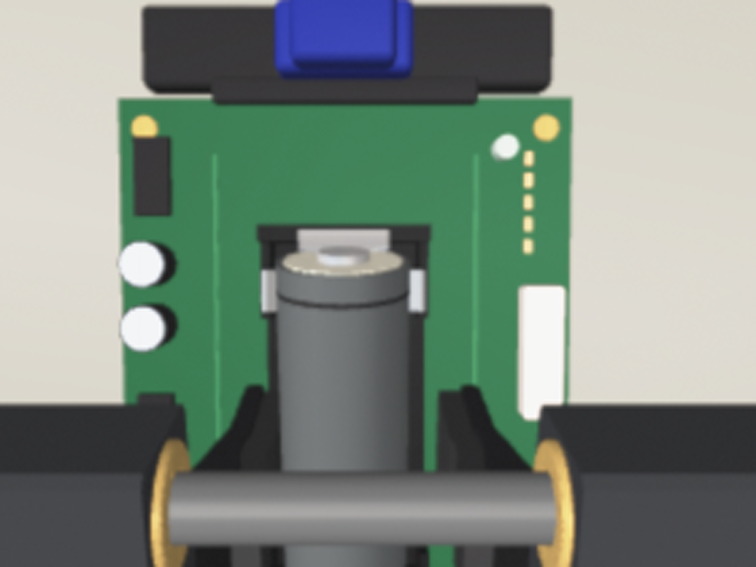

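The cell stayed put at about 12° tilt, resting on the clip against the plate. The arm sprang back a few mm because it is compliant, but touches nothing. I'll retreat upward and prepare to press with closed fingers.

```bash
python3 -m pendant '[0,0,-0.008,0,0,0, 0,0,-0.025,0,0,0, 0,0,-0.05,0,0,0, 0,0,-0.07,0,0,0, 0,0,-0.07,0,0,0]'
python3 -m pendant '[0,0,0,0,0,0]' 0 10
python3 - <<'E'
from h import *
where(); delta(b2w(20+OFF,0.8,130),yawR(BY,0))
E
```

```text
t: 16.2
position: [529.6, -137.3, 147.3]
ee_rot: [0.018, 0.98, -0.164, 0.111]
wrist_force: [0.0, 0.1, 0.5]
opening: 33.8
t: 16.3
position: [528.2, -137.5, 144.5]
ee_rot: [0.019, 0.98, -0.165, 0.109]
wrist_force: [-0.0, 1.5, -1.4]
opening: 30.9
t 16.3 F(holder) [-54.66  -2.38 122.5 ] tilt 12.65 yawerr 0.0 force board [-0.5  1.4 -1.4] torque [ 0.15  0.44 -0.03] open 30.9
t 16.3 pos [ 528.2 -137.5  144.5] yaw -19.05 F [-0.   1.5 -1.4] shift mm [41.1 -3.2 24. ] turn deg [ 7.000e-02 -1.265e+01 -1.000e-02]
```

```bash
python3 -m pendant '[0.012,-0.001,0,0,-4,0, 0.024,-0.002,0.008,0,-8,0, 0.0411,-0.0032,0.016,0,-12.65,0, 0.0411,-0.0032,0.024,0,-12.65,0, 0.0411,-0.0032,0.024,0,-12.65,0]'
python3 -m pendant '[0,0,0,0,0,0,0,0,0,0,0,0]'
python3 - <<'E'
from h import *
C,im,d,X=fitcell(0,"w11"); where(); B=np.concatenate([(X[...,:2]-BC)@BR,X[...,2:]],-1); B[...,0]-=OFF
m=(B[...,0]>10)&(B[...,0]<31)&(abs(B[...,1])<12)&(B[...,2]>71)&(B[...,2]<95)
for lo in range(8,32,3):
    k=m&(B[...,0]>lo)&(B[...,0]<lo+3)
    if k.sum()>8: print(lo+1.5,k.sum(),"top",np.percentile(B[k][:,2],95).round(1),"y",np.percentile(B[k][:,1],[3,50,97]).round(1))
s=telemetry.observe(); print("tip in holder frame",(w2b(s["position"]+q2R(s["ee_rot"])@[0,0,25])-[OFF,0,0]).round(1))
delta(b2w(20+OFF,0.3,113),yawR(BY,0))
E
```

```text
t: 16.8
position: [571.4, -149.5, 126.6]
ee_rot: [0.001, 0.986, -0.166, -0.003]
wrist_force: [-0.7, 0.3, -1.0]
opening: 1.4
t: 17.0
position: [571.6, -149.1, 129.8]
ee_rot: [0.001, 0.986, -0.165, -0.0]
wrist_force: [0.3, -0.1, 0.2]
opening: 0.2
t 17.05 F(holder) [-13.71   0.91 115.21] tilt 0.02 yawerr 0.03 force board [-0.4 -0.  -0.1] torque [-0.07 -0.05  0.03] open 0.6
18.5 12 top 77.7 y [-11.7 -10.8  11.9]
21.5 89 top 83.8 y [-11.4   0.   11.7]
24.5 135 top 84.7 y [-11.1   0.   10.9]
27.5 136 top 85.2 y [-10.9  -0.3  10.9]
30.5 158 top 85.3 y [-10.2   0.4  11. ]
tip in holder frame [ 19.7   0.9 105.2]
t 17.05 pos [ 571.9 -149.   130.2] yaw -19.02 F [-0.4  0.1 -0.1] shift mm [ 0.3  0.6 17.2] turn deg [ 0.09 -0.02  0.03]
```

```bash
python3 -m pendant '[0,0.0006,0.008,0,0,0, 0,0.0006,0.014,0,0,0, 0,0.0006,0.017,0,0,0, 0,0.0006,0.019,0,0,0, 0,0.0006,0.021,0,0,0]'
python3 - <<'E'
from h import *
where(); s=telemetry.observe(); print("tip",(w2b(s["position"]+q2R(s["ee_rot"])@[0,0,25])-[OFF,0,0]).round(1))
E
python3 -m pendant '[0,0,0.001,0,0,0, 0,0,0.002,0,0,0, 0,0,0.003,0,0,0, 0,0,0.004,0,0,0, 0,0,0.004,0,0,0]'
```

```text
t: 17.55
position: [572.5, -149.9, 109.6]
ee_rot: [0.001, 0.986, -0.165, -0.0]
wrist_force: [-2.5, 1.1, 7.7]
opening: 0.7
t 17.55 F(holder) [-12.88   0.22  94.58] tilt -0.0 yawerr 0.04 force board [-2.8  0.2  7.7] torque [0.33 0.88 0.04] open 0.7
tip [20.5  0.2 84.6]
t: 18.05
position: [573.3, -150.1, 106.9]
ee_rot: [0.001, 0.986, -0.165, 0.001]
wrist_force: [-2.7, -0.2, 8.0]
opening: 0.2
```

```bash
python3 -m pendant '[0,0,0.001,0,0,0, 0,0,0.002,0,0,0, 0,0,0.003,0,0,0, 0,0,0.003,0,0,0]'
python3 -m pendant '[0,0,0.001,0,0,0, 0,0,0.002,0,0,0, 0,0,0.002,0,0,0]'
python3 - <<'E'
from h import *
where(); s=telemetry.observe(); print("tip",(w2b(s["position"]+q2R(s["ee_rot"])@[0,0,25])-[OFF,0,0]).round(1))
E
```

```text
t: 18.45
position: [573.4, -150.0, 103.4]
ee_rot: [0.001, 0.986, -0.165, 0.002]
wrist_force: [-0.1, 1.0, 0.0]
opening: 0.5
t: 18.75
position: [573.6, -150.0, 100.1]
ee_rot: [0.001, 0.986, -0.165, 0.001]
wrist_force: [1.9, -0.6, 2.4]
opening: 0.5
t 18.75 F(holder) [-11.77   0.58  84.99] tilt 0.14 yawerr 0.03 force board [2.  0.  2.4] torque [-0.25 -0.52  0.02] open 0.5
tip [21.7  0.6 75.1]
```

```bash
python3 -m pendant '[0,0,0.001,0,0,0, 0,0,0.002,0,0,0, 0,0,0.003,0,0,0, 0,0,0.003,0,0,0]'
python3 -m pendant '[0,0,0.001,0,0,0, 0,0,0.002,0,0,0, 0,0,0.003,0,0,0, 0,0,0.003,0,0,0]'
python3 - <<'E'
from h import *
where(); s=telemetry.observe(); print("tip",(w2b(s["position"]+q2R(s["ee_rot"])@[0,0,25])-[OFF,0,0]).round(1))
E
```

```text
t: 19.15
position: [573.2, -149.9, 97.3]
ee_rot: [0.001, 0.986, -0.165, 0.001]
wrist_force: [1.3, -1.0, 4.3]
opening: 0.4
t: 19.55
position: [573.4, -150.0, 96.9]
ee_rot: [0.001, 0.986, -0.165, 0.001]
wrist_force: [-2.2, 0.9, 16.2]
opening: 0.4
t 19.55 F(holder) [-11.98   0.49  81.83] tilt 0.16 yawerr 0.08 force board [-2.4  0.1 16.2] torque [ 0.45  0.74 -0.04] open 0.4
tip [21.5  0.5 71.9]
```

It came to a hard stop at z=71.9 (home is 72), with the force rising to 16 N. I'll lift clear and check.

```bash
python3 -m pendant '[0,0,-0.01,0,0,0, 0,0,-0.03,0,0,0, 0,0,-0.06,0,0,0, 0,0,-0.09,0,0,0, -0.03,0,-0.12,0,0,0]'
python3 -m pendant '[-0.03,0,0,0,0,0, -0.045,0,0,0,0,0, -0.045,0,0,0,0,0,-0.045,0,0,0,0,0,-0.045,0,0,0,0,0]'
python3 - <<'E'
from h import *
C,im,d,X=fitcell(0,"w12"); where(); B=np.concatenate([(X[...,:2]-BC)@BR,X[...,2:]],-1); B[...,0]-=OFF
m=(B[...,0]>-45)&(B[...,0]<45)&(abs(B[...,1])<5)&(B[...,2]>50)&(B[...,2]<95)
for lo in range(-40,42,4):
    k=m&(B[...,0]>lo)&(B[...,0]<lo+4)
    if k.sum()>8: print(lo+2,k.sum(),"z",np.percentile(B[k][:,2],[10,50,95]).round(1))
k=(abs(B[...,0])<25)&(abs(B[...,1])<14)&(B[...,2]>66)&(B[...,2]<80); print("y",np.percentile(B[k][:,1],[3,50,97]).round(1))
a=cv2.resize(im[60:270,150:430],None,fx=2.7,fy=2.7,interpolation=cv2.INTER_CUBIC); cv2.imwrite("pics/w12b.png",a[:,:,::-1])
for n in("scene","top"):
    im,d=vision.grab_frame(n); cv2.imwrite(f"pics/{n}12.png",im[:,:,::-1])
E
```

```text
t: 20.05
position: [544.7, -140.2, 213.3]
ee_rot: [0.001, 0.986, -0.166, -0.001]
wrist_force: [-0.2, 0.3, 0.2]
opening: 0.5
t: 20.55
position: [502.0, -125.3, 213.3]
ee_rot: [0.001, 0.986, -0.166, -0.001]
wrist_force: [0.2, -0.4, -0.0]
opening: 0.5
t 20.6 F(holder) [-87.44   0.53 198.28] tilt -0.05 yawerr -0.01 force board [-0.  -0.3  1. ] torque [-0.02 -0.02  0.01] open 0.5
-38 36 z [53.4 64.3 66.5]
-34 20 z [65.2 66.4 67.6]
-30 42 z [70.3 71.5 72.3]
-26 43 z [70.4 71.3 72.6]
-22 45 z [70.5 71.6 72.7]
-18 40 z [70.7 71.5 72.7]
-14 40 z [70.4 71.5 72.6]
-10 40 z [70.4 71.6 72.2]
-6 50 z [70.5 71.6 72.4]
-2 40 z [70.7 71.7 72.6]
2 40 z [70.4 71.7 72.3]
6 51 z [70.8 71.4 73.1]
10 43 z [70.5 71.4 72.7]
14 55 z [70.6 71.7 72.7]
18 44 z [70.4 71.4 72.7]
22 54 z [70.4 71.6 72.8]
26 44 z [70.5 71.6 72.5]
30 55 z [70.3 71.4 73. ]
34 43 z [62.7 65.2 71.9]
38 46 z [62.1 66.8 68.7]
y [-10.    0.4  10.6]
```

View pics/w12b.png

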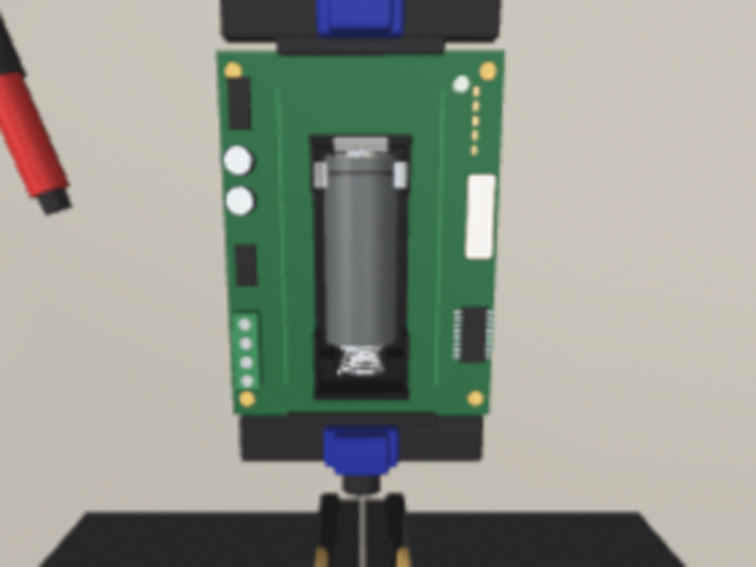

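The cell lies level, with its top at about 72 mm along its whole length, under both clip leaves and with the spring compressed. Before handing in, I'll compare the bystanders numerically.

Run:
```python
from h import *
for n in("top","scene"):
    a=cv2.imread(f"pics/{n}0.png").astype(int); b=cv2.imread(f"pics/{n}12.png").astype(int); m=(abs(a-b).max(2)>45).astype(np.uint8)
    k,l,st,ce=cv2.connectedComponentsWithStats(m); print(n,[(st[i][:5].tolist()) for i in range(1,k) if st[i][4]>12])
job.hand_in()
```

```text
top [[332, 162, 40, 74, 1322], [294, 170, 39, 47, 994], [274, 172, 4, 9, 24], [325, 176, 10, 9, 31], [288, 182, 7, 12, 27], [254, 184, 20, 15, 95], [200, 187, 21, 38, 344], [218, 187, 11, 13, 59], [276, 186, 7, 35, 114], [284, 186, 5, 8, 18], [227, 188, 20, 16, 118], [241, 205, 6, 9, 27], [223, 208, 9, 16, 82], [238, 224, 6, 9, 17], [227, 297, 43, 43, 947], [286, 311, 4, 8, 16], [241, 321, 54, 18, 223], [228, 327, 47, 77, 2007], [0, 333, 26, 43, 428], [286, 379, 14, 19, 87], [252, 385, 45, 13, 334], [230, 397, 82, 23, 620], [247, 409, 5, 11, 29], [253, 411, 36, 9, 232], [220, 417, 10, 3, 20]]
scene [[204, 0, 177, 152, 12291], [434, 16, 13, 20, 127], [381, 21, 57, 86, 1697], [408, 24, 12, 24, 170], [221, 180, 24, 19, 156], [326, 234, 25, 24, 289]]
the job is handed in; nothing more can be done
```

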